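Clear and seal the mould's terminal box

ROBOT

A 7-joint arm with a two-finger parallel gripper is mounted at the origin on the work surface. World frame = base frame: x ahead of the robot, y to its left, z up, the work surface at z = 0. Lengths are in m, angles in rad, forces in N, time in s.
With the tool pointing down it reaches from about 0.4 to 0.875 m from the base axis. Payload 19.3 kg.
Tool frame: the origin (TCP) lies at the very end of the fingers, on their centre line; the grasp point (between the pads) lies bot.tcp_to_grasp behind it (bot.tcp_to_grasp is the distance from the TCP to the grasp point, in m); z points along the fingers, y is the direction in which the jaws open and shut (so a half turn about z gives the same grasp; the last joint's range is limited). The gripper opens to 85 mm and grips with 20 to 120 N. Pads are 22 mm wide; open, the fingers measure 114 mm over their backs; the gripper's body (76 mm by 85 mm) begins 54 mm behind the grasp point. The pads swing forward as they close: fully open they stand 13 mm farther back than shut.
Start: joints at [1.247, 0.521, -0.036, 1.599, 0.021, 1.021, -0.113], TCP at [0.157, -0.605, 0.231] pointing down, gripper open.
Joint ranges: [-2.91, 2.91], [-0.3, 2.13], [-1.5, 1.42], [0.17, 2.43], [-1.26, 4.41], [0.16, 1.93], [-2.52, 2.52]. Speed limits (rad/s): [1.89, 1.89, 2.39, 2.39, 3.01, 3.01, 3.01].

INTERFACE

Orientations are given as [roll, pitch, yaw] about the fixed x, y, z axes, in that order (R = Rz(yaw) Ry(pitch) Rx(roll)).
In Python, from workcell import bot gives the robot as it stands.
- The arm moves only by the tool servo_tool, never from a script. Its argument "targets" is a list of rows, each a list of 2 entries, a list of its own where there are three numbers: the shift along the tool's x, y, z in units of 0.05 m (1.0 is 0.05 m), then the turn about the tool's z in units of 5 degrees (1.0 is 5 degrees). A call has 1 to 12 rows; each row shifts and turns the commanded pose from where the row before left it, along the tool's axes as they then stand; what a row does not reach is not made up. A row lasts 1/8 s, in which the tool goes at most 62.5 mm and 10.7 degrees, less where a joint would pass 70% of its speed; a pose out of reach is approached as far as the arm can. A call with a number of a shift or a turn outside -1 to 1 is refused whole. A call with a gripper value outside its range is refused whole. "gripper" is the opening, from -1 (shut) to 1 (fully open), so that 0 is half open, set as the call begins (left out, the last holds). The fingers move at their own pace and stop on an object; "newtons" is the grip in N (left out, the last holds). Time passes only in rows, so rows that do not move let the fingers close. It gives the time, the measured TCP pose, the force and the opening at its end, in the units of the state.
- bot.observe(): the state, without advancing time (a new reading comes with each control period).
- bot.grab_frame(name): name is "side" or "top"; returns the picture (400x640x3 uint8, blue, green, red); there is no depth.
- bot.get_calibration(name): a dict with "fx", "fy", "cx", "cy" (pixels), "k1" (the pictures are not rectified: a ray, as slopes to the right and down, at radius r is drawn at 1 + k1 r^2 times it, then the intrinsics apply), "pose" (4x4, takes a point from camera to world coordinates). Camera axes: x right, y up, looking along -z (the intrinsics and any distortion apply to the point x, -y, -z); pixel columns grow to the right and rows downward; lengths in m; the calibration is good to about 2 mm. A picture is of the moment at which its call begins. get_calibration takes no time and is no camera call.
- bot.job_done(): hands the job in, once; it reports no verdict.
The state is a dict: "clock": time; "qpos": joint angles; "qd": joint speeds; "joint_efforts": joint torques, N m; "position": TCP position; "tool_rot": TCP orientation; "force": force on the tool from outside, world axes, zero at the start; "moment": the same for the moment, N m; "grip_width": finger opening in m.
Only numpy, scipy, OpenCV 4.12 (cv2) and the standard library are available. Lean on these libraries where they do the work, as an engineer would, in place of code of your own. Each camera call takes 0.05 s, during which the arm holds its last target.

TASK

A spanner was left lying across the open terminal box: lift it off and lay it on the blue mat. Then swing the box's door down onto its gasket and, with the door down, turn the red T-handle clockwise to its stop so that the latch draws the door tight against the frame. Leave the other things on the bench where they are.

Things in the scene. Friction and masses are not known exactly. Their poses are not given: they have to be found in the camera images.
- tbox: Grey terminal box lying on its back and bolted down, open upwards: outside 200 mm (x) by 220 mm (y) by 90 mm high, walls and floor 8 mm. Origin: centre of its underside on the table; z up. The door is hinged along its +y rim; the black gasket strip and, inside, the latch's steel keeper are at the -y rim.
- hinge_line (a point): Middle of the door's hinge line, on the box, 110 mm along the box's +y and 91 mm above the table; axes as the box's (the hinge runs along x).
- door (a joint): Door angle in rad: 0 tight on the frame, 1.57 upright; starts 1.5 to 1.8, travel to 1.9. The stiff hinge stays where it is left and takes 1 to 7 N at the free edge to move. Pushed down until it meets resistance, the door rests on the gasket (0.015 to 0.028 rad, free edge 3 to 6 mm proud). The gasket pushes back 3 N per mm at the free edge; only the latch holds the door tight.
- door_edge (a point): Middle of the door's free edge, at mid-thickness; z out of the door's outer face, x along the hinge, -y from hinge to free edge. The door is an aluminium plate 200 mm along the hinge, 220 mm from hinge to free edge, 6 mm thick; its underside lies in the plane of the hinge line.
- latch (a joint): Angle of the T-handle in rad: 0 unlatched, growing clockwise seen from outside the door, stop at 1.4; starts 0 to 0.12. Keep it below 0.3 while the door comes down, or its pawl (36 mm arm, 22 mm under the door) lands on the keeper. Turned with the door on the gasket, it pulls the door down, tight from about 1.1 on. Takes up to 0.7 N m; stays where left.
- t_handle (a point): Centre of the red T-handle's crossbar: 90 mm long (y axis), 14 mm wide (x), 20 mm tall (z, out of the door). On the latch's axis (this z), 165 mm from the hinge, midway along the door, 24 mm above the door's outer face; bar underside 14 mm above it, stem 22 mm thick. Unlatched the bar points from hinge to free edge (within 0.2 rad), at the stop along the free edge.
- spanner_mid (a point): Middle (length, width and thickness) of the loose steel spanner, 240 mm long (x axis), shank 18 mm wide (y axis), 12 mm thick, ring end 40 mm and jaw end 44 mm wide, 0.2 to 0.36 kg. It starts lying across the box on the two side rims (90 mm up), roughly along the box's x.
- spanner: The same spanner; origin at the centre of its underside.
- mat: Flat blue mat fixed to the table, 260 mm (x) by 200 mm (y), 3 mm thick; origin at the centre of its underside. The screwdriver lies near its -y edge; the rest is free.
- screwdriver: Bystander: red-handled screwdriver, 180 mm long (x), handle 26 mm thick, lying on the mat about 75 mm from its middle towards -y.
- ring_nut: Bystander: grey plastic ring nut, 70 mm across, 22 mm high, beyond the box.
- bottle: Bystander: white bottle with red cap, 60 mm across, 160 mm tall.
- oil_can: Bystander: yellow can, 72 mm across, 130 mm tall.
- mallet: Bystander: black-headed mallet, 240 mm long, on the robot's left.
- coupling: Bystander: stepped brass hose coupling standing, 48 mm across, 75 mm tall.
Not all that is in view belongs to the job. There is more than one size of the spanner; the job needs the largest.

How it is judged:
By the outcome, as a careful person would: the job done as asked, in the order asked, and still so for the second after the job is handed in, with the robot touching nothing.
It also fails if it takes over 67 s, if anything falls off the work surface, if the arm or the gripper's body presses on something with over 40 N, if the wrist force passes 120 N, or if a joint passes its speed limit or range.

## Working session

There is one attempt and no reset: what is moved stays moved. The work goes in short steps, Python scripts to look and compute and a tool call to move; the robot and the scene stay as the last step left them, time stands still between calls to the robot, and variables do not carry over. Pictures are saved under pics/ and viewed, and the job is handed in when it is done.

Besides the shell and the picture viewer there is one more tool, called after "Request:" as name([rows], argument=value, ...), one row to a line, values as JSON. servo_tool: Moves the arm, as the interface text tells. Its arguments: {"type":"object","properties":{"targets":{"type":"array","items":{"type":"array"}},"gripper":{"type":"number"},"newtons":{"type":"number"}},"required":["targets"]}

```bash
ls; mkdir -p pics
python3 - <<'E'
from workcell import bot
import cv2
print(bot.observe()); print(bot.tcp_to_grasp)
for n in("side","top"):
    cv2.imwrite(f"pics/{n}0.png",bot.grab_frame(n)); print(n,bot.get_calibration(n))
E
```

```text
pics
{'clock': 0.0, 'qpos': array([ 1.24679432,  0.5220146 , -0.036323  ,  1.5999442 ,  0.02121054,
        1.02107543, -0.11281188]), 'qd': array([-3.06042980e-04, -2.01940303e-03, -3.67228400e-04, -2.29838574e-06,
       -2.22278030e-04,  1.29764453e-03,  1.32642782e-03]), 'joint_efforts': array([-1.75153004e-04, -9.27128720e+01,  1.98004268e+00, -3.69937384e+01,
        1.78249466e-02,  8.26110248e-03, -6.61084891e-05]), 'position': array([ 0.15681643, -0.60469971,  0.23074826]), 'tool_rot': array([-3.14053970e+00,  8.39358127e-05,  2.53780735e-01]), 'force': array([-0.22890971, -0.69185906,  0.36989219]), 'moment': array([-0.03753234, -0.03912675, -0.04768585]), 'grip_width': 0.0855421338051194}
0.0187
side {'fx': 447.29089358720904, 'fy': 447.29089358720904, 'cx': 317.80983828773486, 'cy': 206.6529125230367, 'k1': -0.10230438129757496, 'pose': array([[ 0.8940038 ,  0.29930465, -0.33342755, -0.0350498 ],
       [-0.44802749,  0.60603148, -0.65726495, -1.09740151],
       [ 0.00534514,  0.73698207,  0.67589116,  1.19217936],
       [ 0.        ,  0.        ,  0.        ,  1.        ]])}
top {'fx': 484.6648413982771, 'fy': 484.6648413982771, 'cx': 314.6431632616597, 'cy': 192.37837056674488, 'k1': -0.036635084931259165, 'pose': array([[-2.19105758e-02,  9.81305663e-01, -1.91204400e-01,
         2.16468392e-01],
       [-9.99747009e-01, -2.24783791e-02, -8.00860613e-04,
        -5.99465829e-02],
       [-5.08385405e-03,  1.91138480e-01,  9.81549915e-01,
         1.57485124e+00],
       [ 0.00000000e+00,  0.00000000e+00,  0.00000000e+00,
         1.00000000e+00]])}
```

View pics/side0.png

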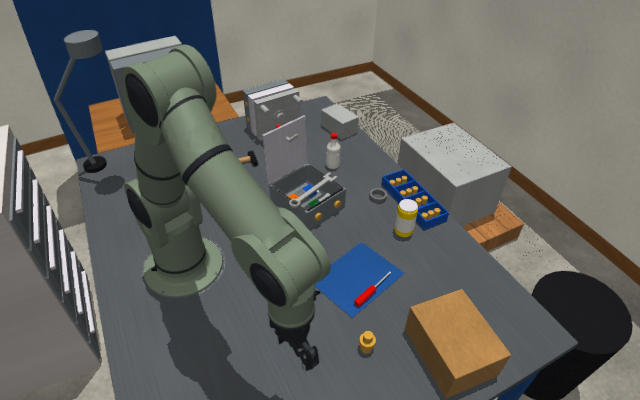

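View pics/top0.png

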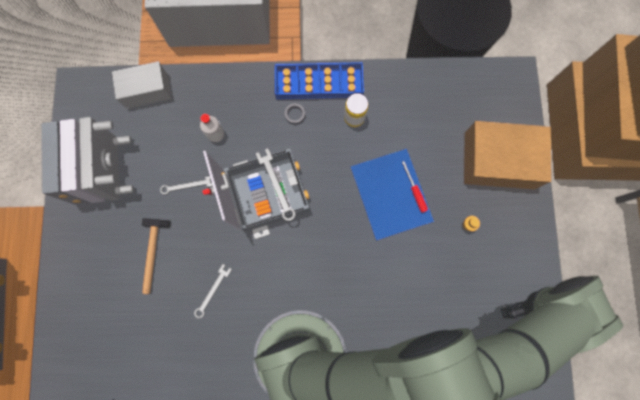

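```bash
cat > h.py <<'E'
import numpy as np, cv2
from workcell import bot
C={n:bot.get_calibration(n) for n in("side","top")}
def K(c): return np.array([[c['fx'],0,c['cx']],[0,c['fy'],c['cy']],[0,0,1.]])
def ray(n,uv):
    c=C[n]; p=cv2.undistortPoints(np.array(uv,float).reshape(-1,1,2),K(c),np.array([c['k1'],0,0,0.]))[:,0]
    d=np.c_[p[:,0],-p[:,1],-np.ones(len(p))]@c['pose'][:3,:3].T
    return c['pose'][:3,3],d
def plane(n,uv,z):
    o,d=ray(n,uv); return o+d*((z-o[2])/d[:,2])[:,None]
def tri(us,ut):
    A=[];b=[]
    for n,u in(("side",us),("top",ut)):
        o,d=ray(n,[u]); d=d[0]/np.linalg.norm(d[0]); P=np.eye(3)-np.outer(d,d); A.append(P); b.append(P@o)
    A=np.vstack(A); b=np.hstack(b); x=np.linalg.lstsq(A,b,rcond=None)[0]; return x, np.linalg.norm(A@x-b)
def proj(n,P):
    c=C[n]; q=(np.atleast_2d(P)-c['pose'][:3,3])@c['pose'][:3,:3]; q=q*[1,-1,-1]
    return cv2.projectPoints(q.reshape(-1,1,3),np.zeros(3),np.zeros(3),K(c),np.array([c['k1'],0,0,0.]))[0][:,0]
def crop(im,x,y,w,h,s,name):
    o=cv2.resize(im[y:y+h,x:x+w],None,fx=s,fy=s,interpolation=cv2.INTER_CUBIC); cv2.imwrite("pics/"+name,o)
E
python3 - <<'E'
from h import *
crop(cv2.imread("pics/top0.png"),150,120,170,120,4,"topc0.png")
crop(cv2.imread("pics/side0.png"),220,90,200,150,4,"sidec0.png")
E
```

```text
(no output)
```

View pics/topc0.png

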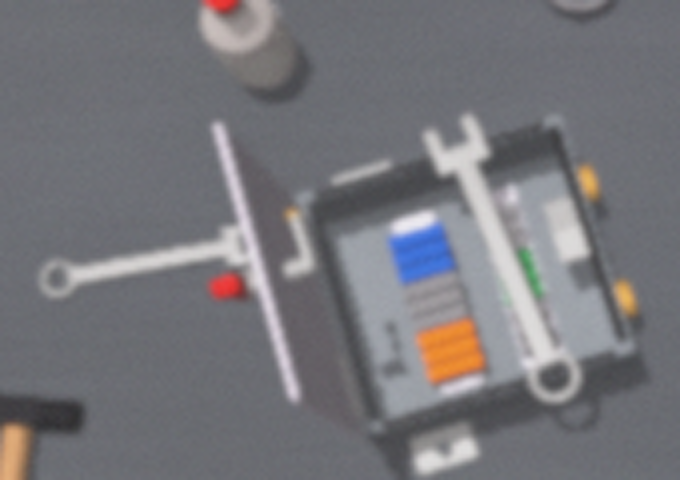

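View pics/sidec0.png

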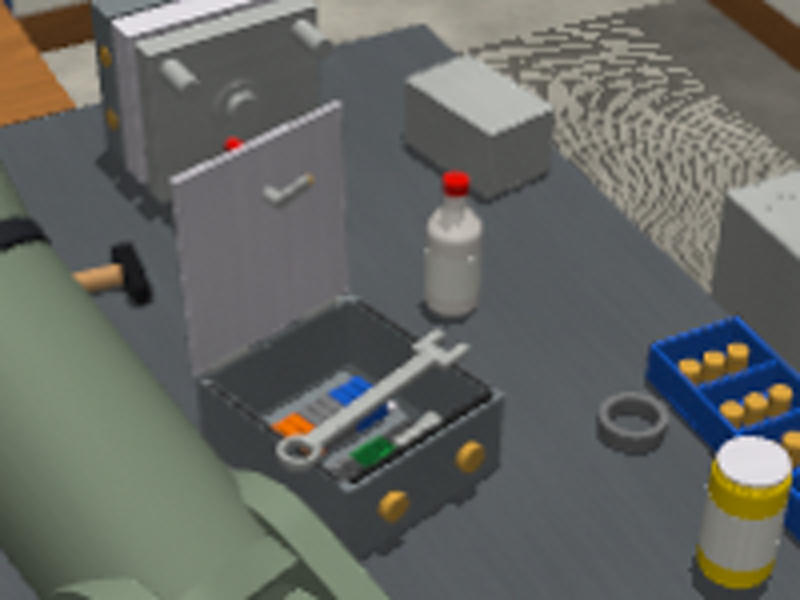

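```bash
cat >> h.py <<'E'
def unc(p,x,y,s): return (np.array(p,float)+.5)/s-.5+[x,y]
E
python3 - <<'E'
from h import *
t=lambda *p: unc(p,150,120,4); s=lambda *p: unc(p,220,90,4)
np.set_printoptions(precision=4,suppress=True)
rim=plane("top",[t(557,122),t(632,348),t(375,430),t(305,200)],.09)
print(rim,rim.mean(0)); 
for i in range(4): d=rim[(i+1)%4]-rim[i]; print(np.linalg.norm(d),np.degrees(np.arctan2(d[1],d[0])))
ring=plane("top",[t(553,373)],.096)[0]; jaw=plane("top",[t(455,130)],.102)[0]
print("ring",ring,"jawtip",jaw,np.linalg.norm(ring-jaw))
print("tri ring",tri(s(300,450),t(553,373)))
print("tri jaw crotch",tri(s(432,352),t(460,158)))
# all spanners
im=cv2.imread("pics/top0.png")
for a,b in(((165,189),(208,180)),((200,313),(227,268))):
    P=plane("top",[a,b],.006); print(np.linalg.norm(P[0]-P[1]))
print("door corners",tri(s(175,180),t(295,400)),tri(s(340,102),t(217,124)))
print("thandle red", tri(s(233,145),t(225,287)))
hsv=cv2.cvtColor(im,cv2.COLOR_BGR2HSV)
m=cv2.inRange(hsv,(100,150,90),(125,255,255)); m[:145]=0; m[:,:340]=0
c=max(cv2.findContours(m,0,2)[0],key=cv2.contourArea); r=cv2.minAreaRect(c); print(r)
b=plane("top",cv2.boxPoints(r),.003); print("mat",b,b.mean(0))
m=cv2.inRange(hsv,(0,150,90),(8,255,255)); m[:150]=0;m[:,:340]=0
c=max(cv2.findContours(m,0,2)[0],key=cv2.contourArea); r=cv2.minAreaRect(c); print(plane("top",cv2.boxPoints(r),.016),plane("top",[(405,163)],.016))
E
```

```text
[[ 0.6443  0.0201  0.09  ]
 [ 0.4612 -0.036   0.09  ]
 [ 0.4016  0.1634  0.09  ]
 [ 0.5853  0.2199  0.09  ]] [0.5231 0.0918 0.09  ]
0.19155132855742665 -162.9729569598026
0.20804057035998702 106.63527512284985
0.19217692559242913 17.095198394784692
0.20827437727073964 -73.5363539458119
ring [0.442  0.0252 0.096 ] jawtip [0.6363 0.0999 0.102 ] 0.2081747976618653
tri ring (array([0.4405, 0.0254, 0.0986]), np.float64(0.0016069689452700257))
tri jaw crotch (array([0.6131, 0.0963, 0.1007]), np.float64(0.0009044179564903557))
0.14542164943054298
0.1628861528525927
door corners (array([0.3954, 0.1829, 0.3113]), np.float64(0.0005154498533359313)) (array([0.5847, 0.239 , 0.3104]), np.float64(0.00048407427666723505))
thandle red (array([0.4737, 0.2345, 0.2968]), np.float64(0.00178821816744944))
((391.5839538574219, 193.6434783935547), (76.77081298828125, 58.776126861572266), 70.97439575195312)
mat [[ 0.6064 -0.1828  0.003 ]
 [ 0.6685 -0.3724  0.003 ]
 [ 0.4207 -0.44    0.003 ]
 [ 0.3624 -0.2552  0.003 ]] [ 0.5145 -0.3126  0.003 ]
[[ 0.4602 -0.4106  0.016 ]
 [ 0.4602 -0.4106  0.016 ]
 [ 0.4602 -0.4106  0.016 ]
 [ 0.4602 -0.4106  0.016 ]] [[ 0.6125 -0.3605  0.016 ]]
```

Pixels: three spanners in the top view, namely A on the box (264,152)-(288,213), B at (165,189)-(208,180) and C at (200,313)-(227,268). A measures about 0.23 m, B 0.15 m and C 0.16 m. A is the largest and lies across the rims at z≈0.10, so it is the one meant. The enlarged crops above confirm this.

```bash
cat >> h.py <<'E'
def rel(P,yawdeg=None):
    """units along tool axes from the measured pose; turn units (applied AFTER the shift)"""
    o=bot.observe(); r,p,y=o['tool_rot']
    from scipy.spatial.transform import Rotation as R
    M=R.from_euler('xyz',[r,p,y]).as_matrix()
    s=M.T@(np.array(P)-o['position'])/.05
    print("now",np.round(o['position'],4),"yaw",round(np.degrees(y),2),"F",np.round(o['force'],1),"w",round(o['grip_width'],4),"t",o['clock'])
    print("shift",np.round(s,2), "turn", None if yawdeg is None else round((np.degrees(y)-yawdeg)/5,2))
E
python3 - <<'E'
from h import *
print("can",plane("top",[(357,104)],.13),"bottle cap",plane("top",[(206,118)],.155))
rel([.48,-.35,.23]); rel([.53,.059,.2],21.3)
E
```

```text
can [[ 0.77863616 -0.19848018  0.13      ]] bottle cap [[0.73474608 0.27158902 0.155     ]]
now [ 0.1568 -0.6047  0.2308] yaw 14.54 F [-0.4 -0.1 -0.2] w 0.0852 t 0.1
shift [ 7.54 -3.31  0.02] turn None
now [ 0.1568 -0.6047  0.2308] yaw 14.54 F [-0.4 -0.1 -0.2] w 0.0852 t 0.1
shift [ 10.56 -10.97   0.63] turn -1.35
```

Request:
servo_tool([
  [[0.8, -0.35, 0], -0.2],
  [[0.8, -0.35, 0], -0.2],
  [[0.8, -0.35, 0], -0.2],
  [[0.8, -0.35, 0], -0.2],
  [[0.8, -0.35, 0], -0.2],
  [[0.8, -0.35, 0], -0.2],
  [[0.8, -0.35, 0], -0.15],
  [[0.8, -0.35, 0], 0],
  [[0.8, -0.35, 0], 0],
  [[0.3, -0.2, 0], 0],
  [[0, 0, 0], 0],
], gripper=1, newtons=60)

```text
clock: 1.48
position: [0.4593, -0.3267, 0.2311]
tool_rot: [-3.141, 0.0, 0.373]
force: [-0.0, -0.1, -1.1]
grip_width: 0.0851
```

```bash
python3 -c "
from h import *
rel([.53,.059,.2],21.3)"
```

```text
now [ 0.4593 -0.3267  0.2311] yaw 21.39 F [-0.  -0.1 -1.1] w 0.0851 t 1.475
shift [ 4.13 -6.67  0.62] turn 0.02
```

Request:
servo_tool([
  [[0.5, -0.8, 0], 0],
  [[0.5, -0.8, 0], 0],
  [[0.5, -0.8, 0], 0],
  [[0.5, -0.8, 0], 0],
  [[0.5, -0.8, 0], 0],
  [[0.5, -0.8, 0], 0],
  [[0.5, -0.8, 0.2], 0],
  [[0.4, -0.7, 0.2], 0],
  [[0.25, -0.37, 0.2], 0],
  [[0, 0, 0], 0],
  [[0, 0, 0], 0],
])

```text
clock: 2.85
position: [0.5313, 0.0568, 0.2014]
tool_rot: [3.141, 0.0, 0.37]
force: [-0.1, -0.2, 0.8]
grip_width: 0.0858
```

```bash
python3 -c "
from h import *
rel([.53,.059,.08],21.3)
cv2.imwrite('pics/s1.png',bot.grab_frame('side'));crop(bot.grab_frame('side'),220,90,200,150,4,'s1.png')"
```

```text
now [0.5313 0.0568 0.2014] yaw 21.18 F [-0.1 -0.2  0.8] w 0.0858 t 2.85
shift [-0.01 -0.05  2.43] turn -0.02
```

View pics/s1.png

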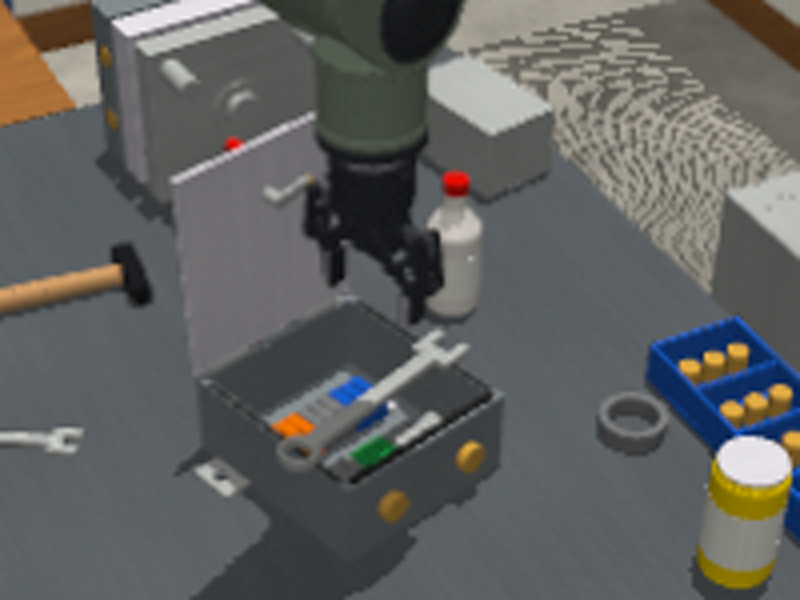

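The open gripper hangs over the spanner's shank (crop 370,270), clear of the door, so I can go down.

Request:
servo_tool([
  [[0, -0.05, 0.6], 0],
  [[0, 0, 0.6], 0],
  [[0, 0, 0.6], 0],
  [[0, 0, 0.4], 0],
  [[0, 0, 0.2], 0],
  [[0, 0, 0], 0],
  [[0, 0, 0], 0],
])

```text
clock: 3.82
position: [0.5308, 0.0608, 0.0821]
tool_rot: [3.141, -0.001, 0.371]
force: [-0.2, -0.7, -0.7]
grip_width: 0.0854
```

Request:
servo_tool([
  [[0, 0, 0], 0],
  [[0, 0, 0], 0],
  [[0, 0, 0], 0],
  [[0, 0, 0], 0],
  [[0, 0, 0], 0],
  [[0, 0, 0], 0],
], gripper=-1, newtons=70)

```text
clock: 4.58
position: [0.5304, 0.0609, 0.0816]
tool_rot: [3.141, -0.0, 0.372]
force: [-2.1, -0.8, 5.7]
grip_width: 0.0161
```

Request:
servo_tool([
  [[0, 0, 0], 0],
  [[0, 0, -0.3], 0],
  [[0, 0, -0.6], 0],
  [[0, 0, -0.6], 0],
  [[0, 0, -0.6], 0],
  [[0, 0, -0.4], 0],
  [[0, 0, 0], 0],
  [[0, 0, 0], 0],
])

```text
clock: 5.58
position: [0.5299, 0.0608, 0.2058]
tool_rot: [-3.141, 0.001, 0.372]
force: [-0.3, 0.9, -4.3]
grip_width: 0.0166
```

```bash
python3 -c "
from h import *
rel([.508,-.289,.2],16)
crop(bot.grab_frame('side'),220,60,200,150,4,'s2.png');crop(bot.grab_frame('top'),180,110,170,120,4,'t2.png')"
```

```text
now [0.5299 0.0608 0.2058] yaw 21.29 F [-0.3  0.9 -4.3] w 0.0166 t 5.575
shift [-2.95  6.36  0.12] turn 1.06
```

View pics/s2.png

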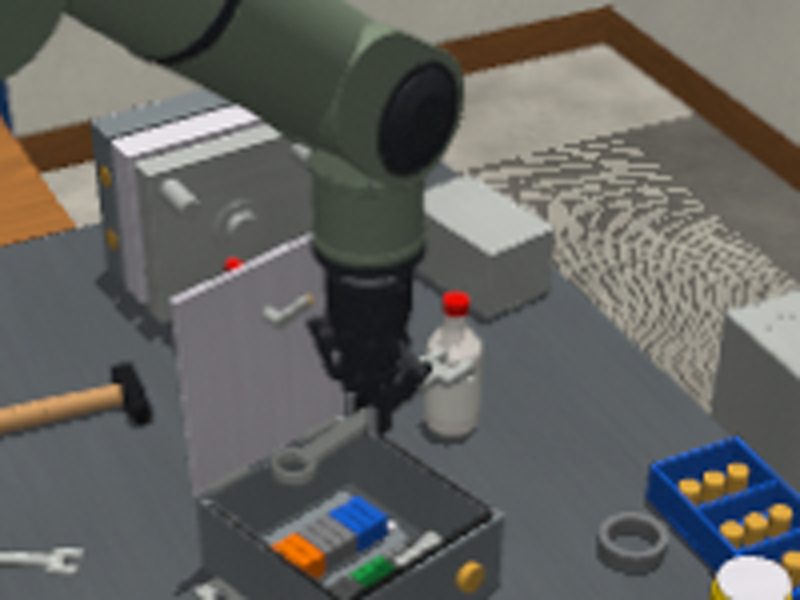

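View pics/t2.png

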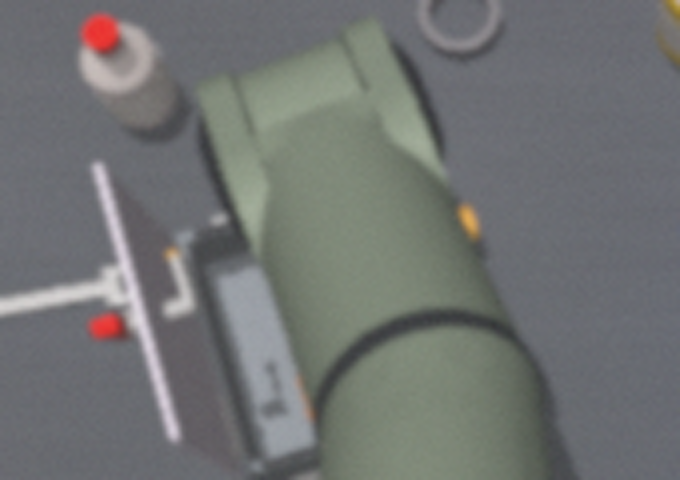

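The spanner is lifted level: the ring is at crop (293,465) and the jaw at (448,368). The box is clear. I'll check the spanner's middle relative to the TCP before placing.

```bash
python3 -c "
from h import *
z=.2058+.0187
a=plane('side',[unc((293,465),220,60,4)],z)[0]; b=plane('side',[unc((430,382),220,60,4)],z)[0]
p=bot.observe()['position']
for q in (a,b): print(q-p, np.linalg.norm((q-p)[:2]))
print(proj('side',p)) "
```

```text
[-0.09432446 -0.03807287  0.01905656] 0.1017184700632093
[0.06833652 0.01758893 0.01905656] 0.07056380005130833
[[312.51455369 166.89474856]]
```

Request:
servo_tool([
  [[-0.25, 0.5, 0], 0],
  [[-0.3, 0.65, 0], 0],
  [[-0.3, 0.65, 0], 0],
  [[-0.3, 0.65, 0], 0],
  [[-0.3, 0.65, 0], 0],
  [[-0.3, 0.65, 0], 0],
  [[-0.3, 0.65, 0], 0],
  [[-0.3, 0.65, 0], 0],
  [[-0.3, 0.65, 0], 0],
  [[-0.3, 0.65, 0], 0],
  [[0, 0, 0], 1.0],
  [[0, 0, 0], 0],
])

```text
clock: 7.18
position: [0.5079, -0.2883, 0.2054]
tool_rot: [-3.141, 0.001, 0.284]
force: [-0.4, 0.8, -3.4]
grip_width: 0.0165
```

```bash
python3 -c "
from h import *
rel([.508,-.289,.03],16)
cv2.imwrite('pics/s3.png',bot.grab_frame('side'))"
```

```text
now [ 0.5079 -0.2883  0.2054] yaw 16.29 F [-0.4  0.8 -3.4] w 0.0165 t 7.175
shift [0.   0.02 3.51] turn 0.06
```

View pics/s3.png

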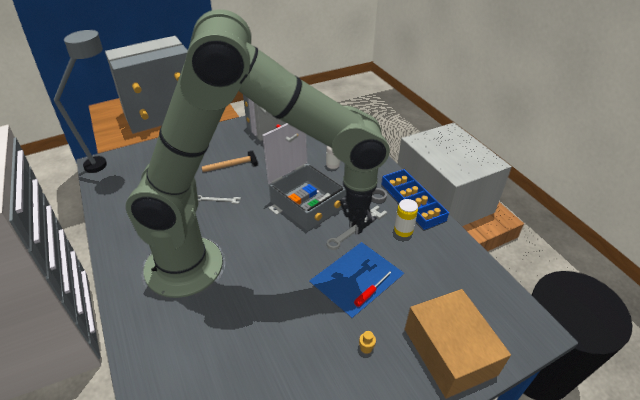

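The spanner is above the mat, its shadow on the blue around (355,270), and the screwdriver is clear at (372,290). I'm lowering now.

Request:
servo_tool([
  [[0, 0.02, 0.5], 0],
  [[0, 0, 0.7], 0],
  [[0, 0, 0.7], 0],
  [[0, 0, 0.7], 0],
  [[0, 0, 0.6], 0],
  [[0, 0, 0.4], 0],
  [[0, 0, 0.2], 0],
  [[0, 0, 0.1], 0],
  [[0, 0, 0.05], 0],
  [[0, 0, 0], 0],
  [[0, 0, 0], 0],
])

```text
clock: 8.6
position: [0.5087, -0.2896, 0.0093]
tool_rot: [3.141, -0.001, 0.284]
force: [0.3, 0.2, -3.5]
grip_width: 0.0162
```

```bash
python3 -c "
from h import *
rel([.508,-.289,.005],16)
crop(bot.grab_frame('side'),290,200,150,110,5,'s4.png')"
```

```text
now [ 0.5087 -0.2896  0.0093] yaw 16.29 F [ 0.3  0.2 -3.5] w 0.0162 t 8.6
shift [-0.01 -0.02  0.09] turn 0.06
```

View pics/s4.png

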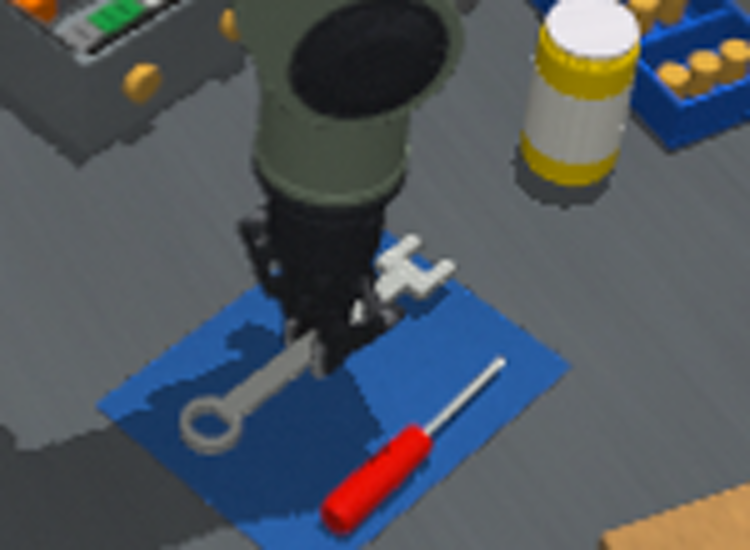

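```bash
python3 -c "
from h import *
np.set_printoptions(precision=4,suppress=True)
u=lambda *p: unc(p,290,200,5)
M=plane('side',[u(97,405),u(570,365)],.003); print(M)
P=plane('side',[u(211,425),u(455,267),u(415,238)],.030); print(P)
top=np.array([[.6064,-.1828],[.6685,-.3724],[.4207,-.44],[.3624,-.2552]])
c=top.mean(0); print(c, (M[0]+M[1])[:2]/2)
a=np.radians(16); R=np.array([[np.cos(a),np.sin(a)],[-np.sin(a),np.cos(a)]])
for q in P: print((R@(q[:2]-c)))
for q in M: print('M',(R@(q[:2]-c)))
print(R@(top-c).T)
"
```

```text
[[ 0.3615 -0.2547  0.003 ]
 [ 0.6649 -0.3681  0.003 ]]
[[ 0.4115 -0.3214  0.03  ]
 [ 0.627  -0.2762  0.03  ]
 [ 0.6163 -0.2406  0.03  ]]
[ 0.5145 -0.3126] [ 0.5132 -0.3114]
[-0.1014  0.02  ]
[0.1181 0.004 ]
[0.1178 0.0411]
M [-0.1311  0.0979]
M [ 0.1292 -0.0948]
[[ 0.1241  0.1316 -0.1253 -0.1304]
 [ 0.0994 -0.0999 -0.0966  0.0971]]
```

In the mat frame the spanner spans about -0.121 to +0.118 m of ±0.130, so it is centred. I'll lower the last millimetres and release.

Request:
servo_tool([
  [[0, 0, 0.05], 0],
  [[0, 0, 0.04], 0],
  [[0, 0, 0], 0],
  [[0, 0, 0], 0],
], newtons=20)

```text
clock: 9.15
position: [0.5085, -0.2894, 0.0043]
tool_rot: [-3.142, 0.0, 0.284]
force: [0.0, -0.4, -3.3]
grip_width: 0.0163
```

Request:
servo_tool([
  [[0, 0, 0], 0],
  [[0, 0, 0], 0],
  [[0, 0, 0], 0],
  [[0, 0, 0], 0],
], gripper=-0.2)

```text
clock: 9.65
position: [0.5085, -0.2895, 0.0044]
tool_rot: [3.142, -0.0, 0.284]
force: [-0.2, -0.3, 0.1]
grip_width: 0.0341
```

Request:
servo_tool([
  [[0, 0, -0.1], 0],
  [[0, 0, -0.3], 0],
  [[0, 0, -0.6], 0],
  [[0, 0, -0.8], 0],
  [[0, 0, -0.8], 0],
  [[0, 0, -0.8], 0],
  [[0, 0, -0.8], 0],
  [[0, 0, 0], 0],
])

```text
clock: 10.65
position: [0.5096, -0.29, 0.2183]
tool_rot: [3.138, -0.004, 0.284]
force: [-1.2, 0.2, -0.5]
grip_width: 0.034
```

```bash
python3 -c "
from h import *
rel([.508,-.289,.005],16)
crop(bot.grab_frame('side'),290,200,150,110,5,'s5.png')"
```

```text
now [ 0.5096 -0.29    0.2183] yaw 16.28 F [-1.2  0.2 -0.5] w 0.034 t 10.65
shift [-0.04 -0.04  4.27] turn 0.06
```

View pics/s5.png

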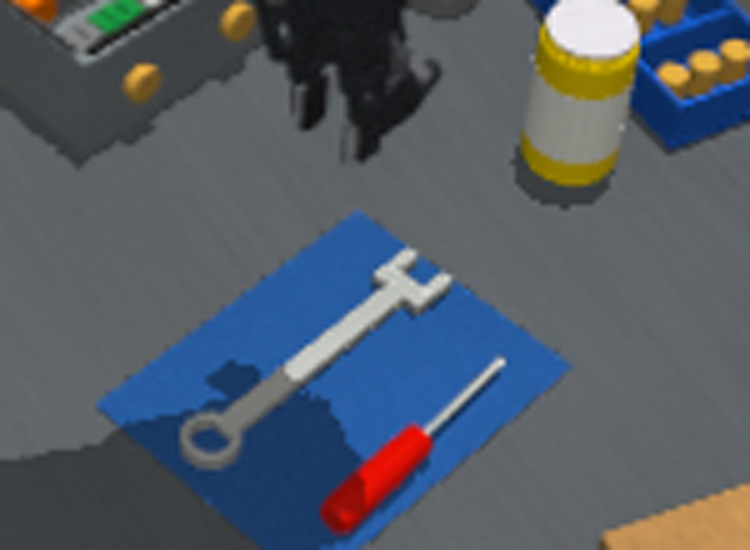

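The spanner lies flat on the mat, with the ring at crop (210,440), the jaw at (415,280) and mat all round it. Next is the door.

```bash
python3 -c "
from h import *
a=np.radians(16.7);ex=np.array([np.cos(a),np.sin(a)]);ey=np.array([-ex[1],ex[0]])
H=np.array([.523,.0918])+.11*ey
q=H-.065*ex+.07*ey; print(H,q)
rel([*q,.37],16.7); print(bot.observe()['qpos'])
print('T(box)', H-.165*ey)
th=np.radians(np.r_[94,90:0:-10,1])
v=-.2*np.cos(th)+.006*np.sin(th)+.0145; z=.091+.2*np.sin(th)+.006*np.cos(th)
print(np.c_[np.degrees(th),v,z])
print(np.diff(-v)/.05,np.diff(-z)/.05)
"
```

```text
[0.49139034 0.19716047] [0.40901664 0.24552962]
now [ 0.5089 -0.2897  0.2164] yaw 16.28 F [-0.2  0.3 -0.9] w 0.0342 t 10.7
shift [  1.09 -10.83  -3.09] turn -0.08
[ 0.54295004  0.47721907 -0.17732557  1.71979224  0.10011116  0.95030535
 -0.95959166]
T(box) [0.53880483 0.03911976]
[[ 9.40000000e+01  3.44366791e-02  2.90094271e-01]
 [ 9.00000000e+01  2.05000000e-02  2.91000000e-01]
 [ 8.00000000e+01 -1.43207890e-02  2.89003440e-01]
 [ 7.00000000e+01 -4.82658729e-02  2.80990645e-01]
 [ 6.00000000e+01 -8.03038476e-02  2.67205081e-01]
 [ 5.00000000e+01 -1.09461255e-01  2.48065614e-01]
 [ 4.00000000e+01 -1.34852163e-01  2.24153789e-01]
 [ 3.00000000e+01 -1.55705081e-01  1.96196152e-01]
 [ 2.00000000e+01 -1.71386403e-01  1.65042184e-01]
 [ 1.00000000e+01 -1.81419662e-01  1.31638482e-01]
 [ 1.00000000e+00 -1.85364825e-01  1.00489567e-01]]
[0.27873358 0.69641578 0.67890168 0.64075949 0.58314815 0.50781815
 0.41705836 0.31362645 0.20066516 0.07890326] [-0.01811458  0.03993121  0.16025589  0.27571129  0.38278933  0.47823651
  0.55915272  0.62307936  0.66807405  0.62297829]
```

Request:
servo_tool([
  [[0, -0.2, -0.7], 0],
  [[0.1, -0.5, -0.7], -0.08],
  [[0.1, -0.7, -0.7], 0],
  [[0.1, -0.9, -0.6], 0],
  [[0.1, -0.9, -0.4], 0],
  [[0.1, -0.9, 0], 0],
  [[0.1, -0.9, 0], 0],
  [[0.1, -0.9, 0], 0],
  [[0.1, -0.9, 0], 0],
  [[0.1, -0.9, 0], 0],
  [[0.1, -0.9, 0], 0],
  [[0, -0.5, 0], 0],
], gripper=-1, newtons=60)

```text
clock: 12.2
position: [0.4249, 0.1627, 0.3689]
tool_rot: [-3.141, 0.001, 0.293]
force: [1.2, -0.3, 0.2]
grip_width: 0.0002
```

```bash
python3 -c "
from h import *
rel([.409,.2455,.36],16.7)"
```

```text
now [0.4249 0.1627 0.3689] yaw 16.81 F [ 1.2 -0.3  0.2] w 0.0002 t 12.2
shift [ 0.17 -1.68  0.18] turn 0.02
```

Request:
servo_tool([
  [[0.05, -0.6, 0], 0],
  [[0.1, -0.7, 0], 0],
  [[0, -0.4, 0], 0],
  [[0, 0, 0], 0],
  [[0, 0, 0], 0],
])

```text
clock: 12.82
position: [0.4088, 0.2436, 0.369]
tool_rot: [3.141, 0.001, 0.291]
force: [-0.8, -1.2, -0.8]
grip_width: 0.0001
```

```bash
python3 -c "
from h import *
rel([.409,.2455,.288],16.7)
crop(bot.grab_frame('side'),200,50,200,150,4,'s6.png');crop(bot.grab_frame('top'),150,110,170,120,4,'t6.png')"
```

```text
now [0.4088 0.2436 0.369 ] yaw 16.66 F [-0.8 -1.2 -0.8] w 0.0001 t 12.825
shift [ 0.02 -0.04  1.62] turn -0.01
```

View pics/s6.png

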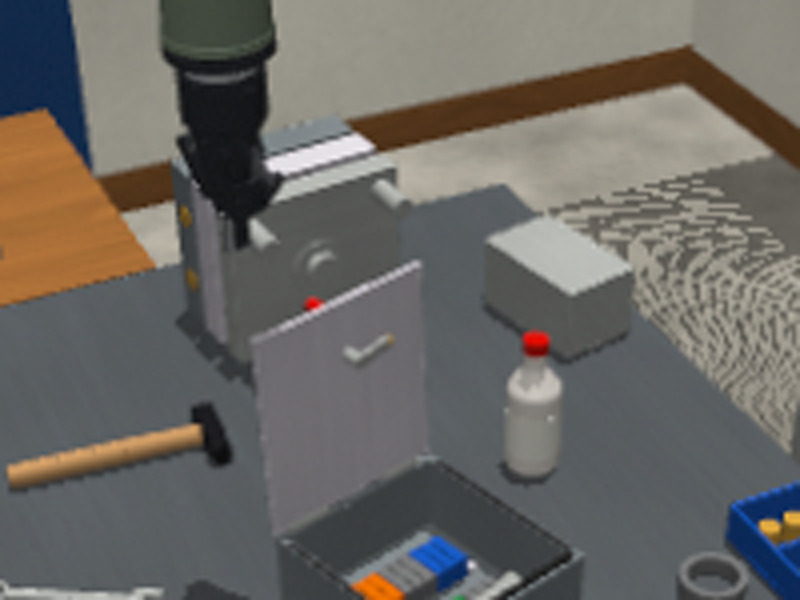

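View pics/t6.png

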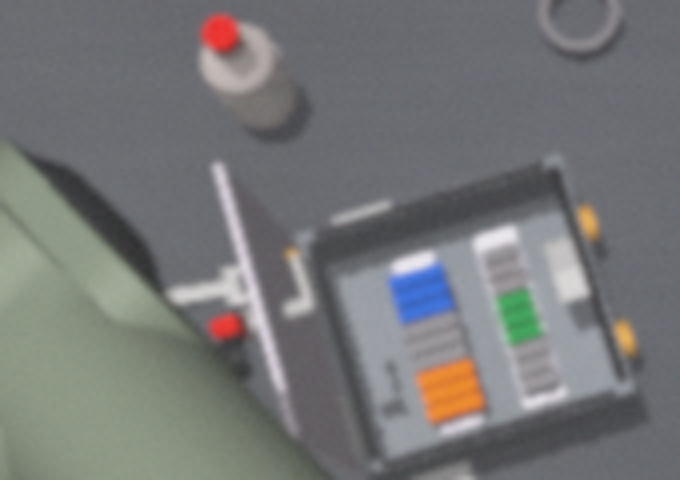

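The shut fingertip hangs behind the door (crop 238,240), with the T-handle's red tip at (313,303) well to the side. Going down behind the edge, then pushing along the arc.

Request:
servo_tool([
  [[0, 0, 0.4], 0],
  [[0, 0, 0.6], 0],
  [[0, 0, 0.5], 0],
  [[0, 0, 0.12], 0],
  [[0, 0.2, 0], 0],
  [[0, 0.3, 0], 0],
  [[0, 0.2, 0], 0],
  [[0, 0.2, 0], 0],
  [[0, 0.2, 0.02], 0],
  [[0, 0, 0], 0],
])

```text
clock: 14.18
position: [0.4247, 0.1908, 0.2872]
tool_rot: [3.141, 0.0, 0.29]
force: [0.3, 0.0, -0.3]
grip_width: 0.0004
```

```bash
cat >> h.py <<'E'
a_=np.radians(16.7);EX=np.array([np.cos(a_),np.sin(a_)]);EY=np.array([-EX[1],EX[0]]);HG=np.array([.523,.0918])+.11*EY
def bx():
    o=bot.observe(); d=o['position'][:2]-HG
    print("u",round(d@EX,4),"v",round(d@EY,4),"z",round(o['position'][2],4),"yaw",round(np.degrees(o['tool_rot'][2]),2),"F u,v,z",np.round([o['force'][:2]@EX,o['force'][:2]@EY,o['force'][2]],1),"Mz",round(o['moment'][2],2),"t",o['clock'])
E
python3 -c "
from h import *
bx();crop(bot.grab_frame('side'),200,50,200,150,4,'s7.png')"
```

```text
u -0.0657 v 0.0131 z 0.2872 yaw 16.63 F u,v,z [ 0.3 -0.1 -0.3] Mz -0.0 t 14.175
```

View pics/s7.png

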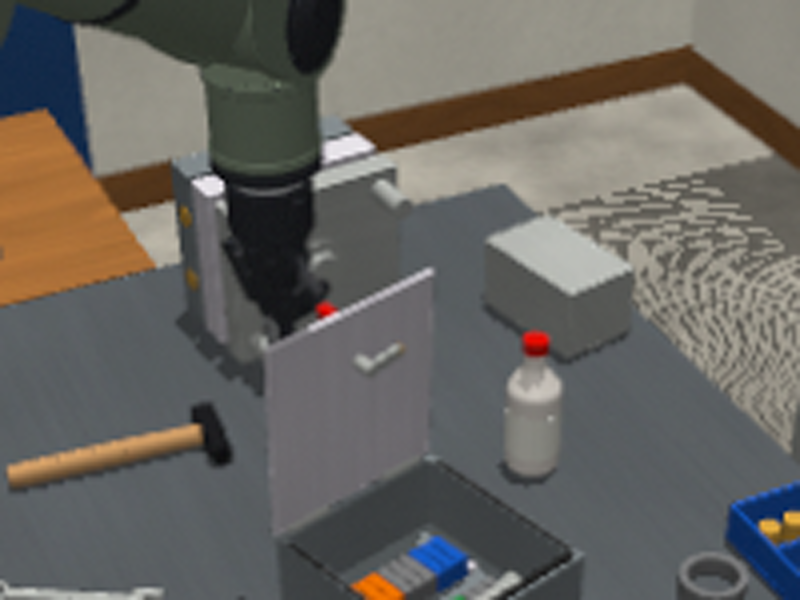

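The door is moving with the fingertip (its top edge is now at crop 265-433, 345-270). Continuing along the arc.

Request:
servo_tool([
  [[0, 0.27, 0], 0],
  [[0, 0.27, 0.03], 0],
  [[0, 0.34, 0.08], 0],
  [[0, 0.34, 0.08], 0],
  [[0, 0.32, 0.14], 0],
  [[0, 0.32, 0.14], 0],
  [[0, 0.29, 0.19], 0],
  [[0, 0.29, 0.19], 0],
  [[0, 0.25, 0.24], 0],
  [[0, 0.25, 0.24], 0],
  [[0, 0, 0], 0],
])

```text
clock: 15.6
position: [0.4664, 0.0499, 0.2197]
tool_rot: [-3.141, 0.002, 0.29]
force: [-0.7, 0.8, -0.7]
grip_width: -0.0
```

```bash
python3 -c "
from h import *
bx();crop(bot.grab_frame('side'),200,50,200,150,4,'s8.png')"
```

```text
u -0.0663 v -0.1339 z 0.2197 yaw 16.62 F u,v,z [-0.5  1.  -0.7] Mz 0.04 t 15.6
```

View pics/s8.png

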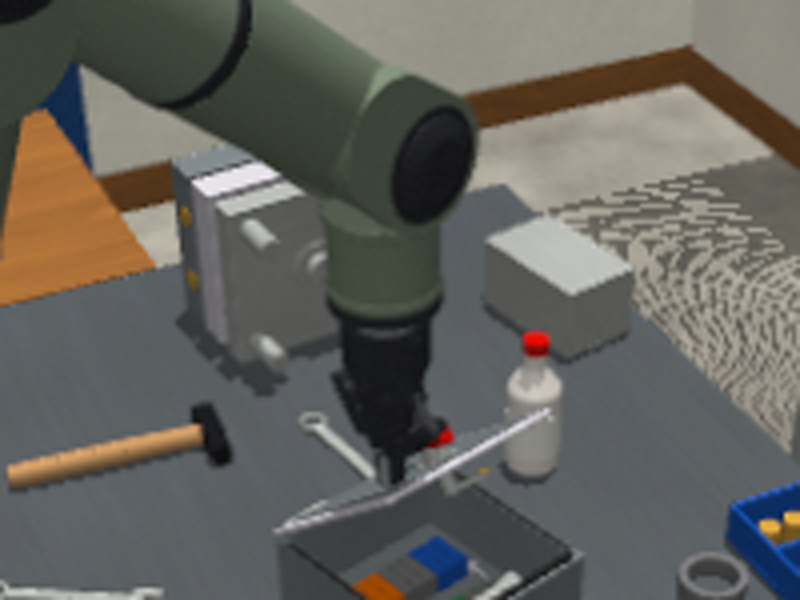

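Request:
servo_tool([
  [[0, 0.21, 0.28], 0],
  [[0, 0.21, 0.28], 0],
  [[0, 0.16, 0.31], 0],
  [[0, 0.16, 0.31], 0],
  [[0, 0.1, 0.33], 0],
  [[0, 0.1, 0.33], 0],
  [[0, 0.03, 0.3], 0],
  [[0, 0.03, 0.2], 0],
  [[0, 0, 0], 0],
])

```text
clock: 16.77
position: [0.4808, 0.0031, 0.1032]
tool_rot: [-3.141, 0.001, 0.292]
force: [-0.6, 0.3, 1.2]
grip_width: 0.0001
```

```bash
python3 -c "
from h import *
bx();crop(bot.grab_frame('side'),230,80,160,120,5,'s9.png')"
```

```text
u -0.0659 v -0.1828 z 0.1032 yaw 16.71 F u,v,z [-0.5  0.4  1.2] Mz -0.03 t 16.775
```

View pics/s9.png

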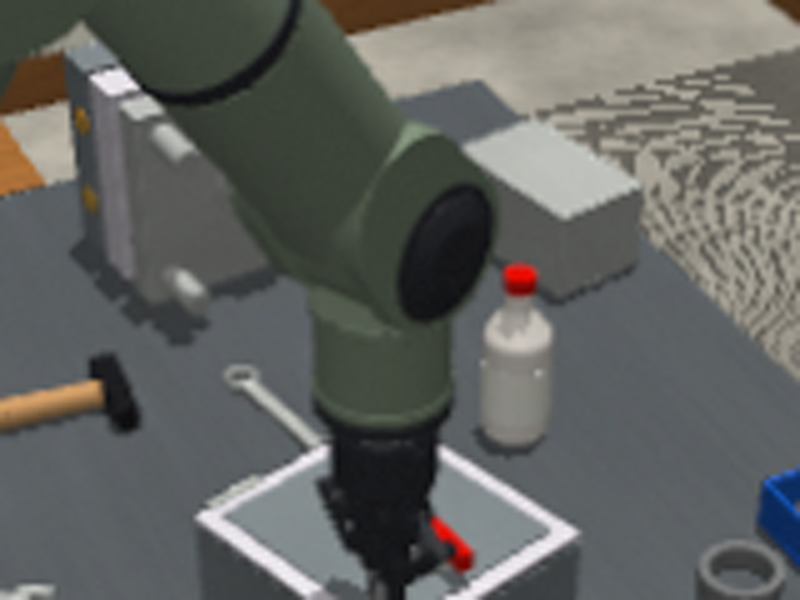

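Request:
servo_tool([
  [[0, 0, 0.04], 0],
  [[0, 0, 0.04], 0],
  [[0, 0, 0], 0],
])

```text
clock: 17.2
position: [0.4814, 0.003, 0.1001]
tool_rot: [3.141, -0.001, 0.291]
force: [1.5, -0.1, 0.9]
grip_width: -0.0001
```

```bash
python3 -c "
from h import *
bx()"
```

```text
u -0.0653 v -0.1831 z 0.1001 yaw 16.69 F u,v,z [ 1.4 -0.5  0.9] Mz -0.01 t 17.2
```

Request:
servo_tool([
  [[0, 0, 0.04], 0],
  [[0, 0, 0], 0],
  [[0, 0, 0], 0],
])

```text
clock: 17.58
position: [0.4815, 0.0029, 0.0982]
tool_rot: [3.141, -0.001, 0.291]
force: [0.1, -0.4, 8.5]
grip_width: 0.0002
```

```bash
python3 -c "
from h import *
bx()"
```

```text
u -0.0653 v -0.1832 z 0.0982 yaw 16.68 F u,v,z [-0.  -0.4  8.5] Mz -0.02 t 17.575
```

The gasket resists with 8.5 N, so the door is down on it. I'll lift off, swing clear towards the hinge side while turning the tool, and measure the handle.

Request:
servo_tool([
  [[0, 0, -0.5], 0],
  [[0, 0, -0.9], 0],
  [[0, 0, -0.9], 0],
  [[0, -0.8, -0.5], 0],
  [[0, -0.8, 0], 0],
  [[0, -0.8, 0], 0],
  [[0, -0.8, 0], 0],
  [[0, -0.8, 0], 0],
  [[0, -0.8, 0], 0],
  [[0, -0.5, 0], 0],
  [[0, 0, 0], 0],
], gripper=0.2)

```text
clock: 18.95
position: [0.4042, 0.2584, 0.2378]
tool_rot: [-3.141, -0.0, 0.294]
force: [0.2, -0.4, 0.1]
grip_width: 0.0515
```

```bash
python3 -c "
from h import *
bx();crop(bot.grab_frame('side'),260,130,120,90,6,'s10.png');crop(bot.grab_frame('top'),200,130,120,90,6,'t10.png')"
```

```text
u -0.0659 v 0.0837 z 0.2378 yaw 16.86 F u,v,z [ 0.1 -0.4  0.1] Mz 0.08 t 18.95
```

View pics/s10.png

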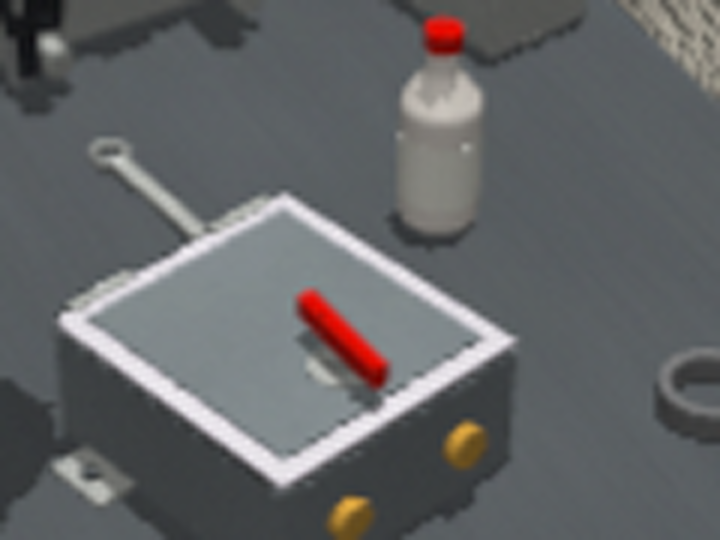

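View pics/t10.png

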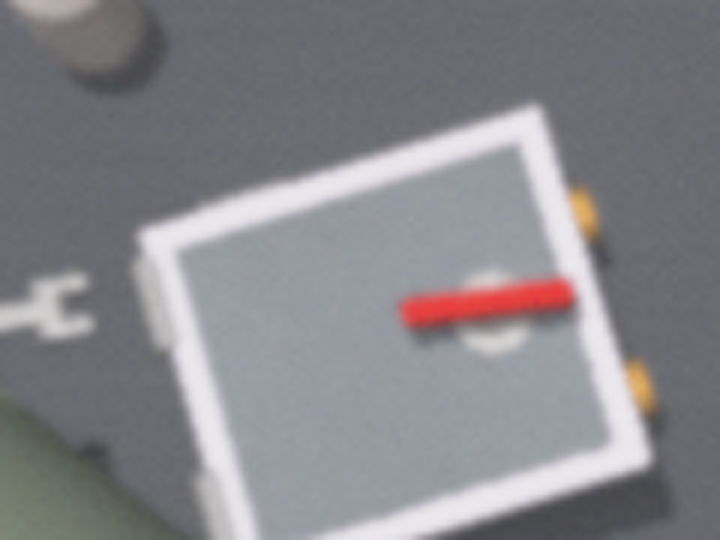

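Run:
```python
from h import *
np.set_printoptions(precision=4,suppress=True)
P=[]
for n,z in(('top',.134),('side',.127)):
    im=bot.grab_frame(n); hsv=cv2.cvtColor(im,cv2.COLOR_BGR2HSV)
    m=cv2.inRange(hsv,(0,120,80),(10,255,255))|cv2.inRange(hsv,(170,120,80),(180,255,255))
    roi=np.zeros_like(m)
    if n=='top': roi[170:190,262:302]=255
    else: roi[170:205,300:335]=255
    m&=roi; y,x=np.nonzero(m); c=np.array([x.mean(),y.mean()]); r=cv2.minAreaRect(np.c_[x,y].astype(np.float32))
    d=cv2.fitLine(np.c_[x,y].astype(np.float32),cv2.DIST_L2,0,.01,.01).ravel()[:2]
    P.append(c); Q=plane(n,[c,c-20*d,c+20*d],z); e=Q[2]-Q[1]
    print(n,len(x),c,r,Q[0],"ang",np.degrees(np.arctan2(e[1],e[0])),"u,v",(Q[0][:2]-HG)@EX,(Q[0][:2]-HG)@EY)
print(tri(P[1],P[0]))
t=lambda *p: unc(p,200,130,6)
D=plane('top',[t(537,108),t(650,462),t(143,235)],.101); D[2]=plane('top',[t(143,235)],.097)[0]
print(D, (D-[*HG,0])[:,:2]@EX,(D-[*HG,0])[:,:2]@EY)
for i,j in((0,1),(2,0)): d=D[j]-D[i]; print(np.linalg.norm(d),np.degrees(np.arctan2(d[1],d[0])))
```

```text
top 120 [280.8667 180.1   ] ((280.56927490234375, 180.05386352539062), (4.465250492095947, 27.41167449951172), 82.87498474121094) [0.5376 0.0432 0.134 ] ang -83.87083291912941 u,v 1.584679691160611e-05 -0.160708273317256
side 95 [316.7474 185.7789] ((316.5000305175781, 185.99998474121094), (19.091880798339844, 4.949747085571289), 45.0) [0.5383 0.0427 0.127 ] ang -84.78847024146167 u,v 0.0005024532881707592 -0.16142512573492296
(array([0.5391, 0.0439, 0.1259]), np.float64(0.00036894489944668625))
[[ 0.6495  0.0188  0.101 ]
 [ 0.4595 -0.037   0.101 ]
 [ 0.5866  0.2263  0.097 ]] [ 0.1001 -0.0979  0.0996] [-0.2163 -0.2152  0.0006]
0.19802522745692994 -163.62637856450303
0.2169089317229437 -73.1439790887302
```

Request:
servo_tool([
  [[0, 0, 0], -1],
  [[0, 0, 0], -1],
  [[0, 0, 0], -1],
  [[0, 0, 0], -1],
  [[0, 0, 0], -1],
  [[0, 0, 0], -1],
  [[0, 0, 0], -1],
  [[0, 0, 0], -1],
  [[0, 0, 0], -1],
  [[0, 0, 0], -1],
  [[0, 0, 0], -1],
  [[0, 0, 0], -1],
])

```text
clock: 20.65
position: [0.4054, 0.2559, 0.2378]
tool_rot: [3.141, 0.0, 1.34]
force: [1.0, -0.0, -0.5]
grip_width: 0.0512
```

Request:
servo_tool([
  [[0, 0, 0], -1],
  [[0, 0, 0], -1],
  [[0, 0, 0], -1],
  [[0, 0, 0], -0.8],
  [[0, 0, 0], 0],
  [[0, 0, 0], 0],
])

```text
clock: 21.4
position: [0.4052, 0.2564, 0.2378]
tool_rot: [3.142, 0.0, 1.668]
force: [-0.2, -0.4, 0.9]
grip_width: 0.0513
```

```bash
python3 -c "
from h import *
rel([.5385,.0425,.2],95.7)"
```

```text
now [0.4052 0.2564 0.2378] yaw 95.55 F [-0.2 -0.4  0.9] w 0.0513 t 21.4
shift [-4.52  2.24  0.76] turn -0.03
```

Request:
servo_tool([
  [[-0.5, 0.25, 0], 0],
  [[-0.7, 0.35, 0], 0],
  [[-0.7, 0.35, 0], 0],
  [[-0.7, 0.35, 0], 0],
  [[-0.7, 0.35, 0.2], 0],
  [[-0.7, 0.34, 0.3], 0],
  [[-0.5, 0.25, 0.26], 0],
  [[0, 0, 0], 0],
  [[0, 0, 0], 0],
])

```text
clock: 22.52
position: [0.5385, 0.0449, 0.1999]
tool_rot: [-3.142, -0.001, 1.671]
force: [-0.5, 0.4, -0.2]
grip_width: 0.0513
```

```bash
python3 -c "
from h import *
rel([.5385,.0425,.1165],95.7)
crop(bot.grab_frame('side'),260,130,120,90,6,'s11.png')"
```

```text
now [0.5385 0.0449 0.1999] yaw 95.72 F [-0.5  0.4 -0.2] w 0.0513 t 22.525
shift [-0.05 -0.01  1.67] turn 0.0
```

View pics/s11.png

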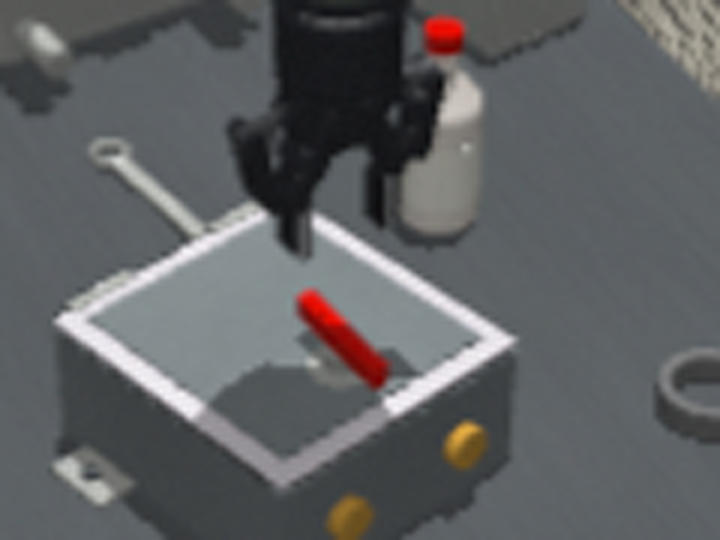

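The jaws straddle the bar line: the fingers are at crop (298,240) and (375,210), and the bar runs from (308,300) to (378,375). Going down to bar height.

Request:
servo_tool([
  [[-0.05, 0, 0.4], 0],
  [[0, 0, 0.5], 0],
  [[0, 0, 0.4], 0],
  [[0, 0, 0.25], 0],
  [[0, 0, 0.1], 0],
  [[0, 0, 0], 0],
  [[0, 0, 0], 0],
])

```text
clock: 23.45
position: [0.5393, 0.0416, 0.1179]
tool_rot: [3.141, 0.0, 1.67]
force: [0.1, -0.9, 0.3]
grip_width: 0.0514
```

```bash
python3 -c "
from h import *
rel([.5385,.0425,.1165],95.7)
crop(bot.grab_frame('side'),260,130,120,90,6,'s12.png')"
```

```text
now [0.5393 0.0416 0.1179] yaw 95.68 F [ 0.1 -0.9  0.3] w 0.0514 t 23.45
shift [ 0.02 -0.01  0.03] turn -0.0
```

View pics/s12.png

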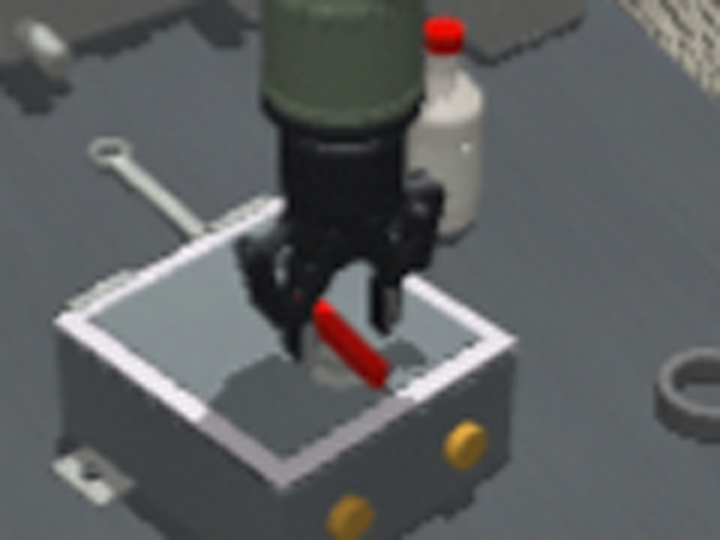

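The bar is between the fingers, so I'll close.

Request:
servo_tool([
  [[0, 0, 0], 0],
  [[0, 0, 0], 0],
  [[0, 0, 0], 0],
  [[0, 0, 0], 0],
  [[0, 0, 0], 0],
], gripper=-1, newtons=60)

```text
clock: 24.12
position: [0.5406, 0.0417, 0.118]
tool_rot: [3.138, -0.0, 1.67]
force: [8.8, 0.5, 0.9]
grip_width: 0.0124
```

```bash
python3 -c "
from h import *
bx();rel([.5385,.0425,.1165],95.7)"
```

```text
u 0.0025 v -0.1631 z 0.118 yaw 95.68 F u,v,z [ 8.5 -2.1  0.9] Mz 0.11 t 24.125
now [0.5406 0.0417 0.118 ] yaw 95.68 F [8.8 0.5 0.9] w 0.0124 t 24.125
shift [ 0.02 -0.04  0.03] turn -0.0
```

Request:
servo_tool([
  [[0, 0.03, 0], 0],
  [[0, 0, 0], 0.5],
  [[0, 0, 0], 0.5],
  [[0, 0, 0], 0.5],
  [[0, 0, 0], 0.5],
  [[0, 0, 0], 0],
])

```text
clock: 24.88
position: [0.5405, 0.0416, 0.1177]
tool_rot: [3.141, 0.0, 1.495]
force: [-1.7, -0.5, 6.7]
grip_width: 0.0126
```

```bash
python3 -c "
from h import *
bx();rel([.5385,.0425,.1165],95.7)"
```

```text
u 0.0023 v -0.1631 z 0.1177 yaw 85.64 F u,v,z [-1.7 -0.   6.7] Mz -0.12 t 24.875
now [0.5405 0.0416 0.1177] yaw 85.64 F [-1.7 -0.5  6.7] w 0.0126 t 24.875
shift [ 0.01 -0.04  0.02] turn -2.01
```

Request:
servo_tool([
  [[0, 0, 0], 0.7],
  [[0, 0, 0], 0.7],
  [[0, 0, 0.01], 0.7],
  [[0, 0, 0.01], 0.7],
  [[0, 0, 0.01], 0.7],
  [[0, 0, 0.01], 0.5],
  [[0, 0, 0], 0],
])

```text
clock: 25.75
position: [0.54, 0.0416, 0.1158]
tool_rot: [-3.141, 0.001, 1.146]
force: [-6.8, -1.8, 16.7]
grip_width: 0.0121
```

```bash
python3 -c "
from h import *
bx();rel([.5385,.0425,.1165],95.7)"
```

```text
u 0.0018 v -0.1629 z 0.1158 yaw 65.64 F u,v,z [-7.1  0.2 16.7] Mz -0.09 t 25.75
now [0.54   0.0416 0.1158] yaw 65.64 F [-6.8 -1.8 16.7] w 0.0121 t 25.75
shift [ 0.   -0.03 -0.01] turn -6.01
```

Request:
servo_tool([
  [[-0.01, -0.02, 0], 0.7],
  [[0, 0, 0], 0.7],
  [[0, 0, 0], 0.7],
  [[0, 0, 0], 0.7],
  [[0, 0, 0], 0.7],
  [[0, 0, 0], 0.5],
  [[0, 0, 0], 0],
])

```text
clock: 26.62
position: [0.5393, 0.042, 0.1159]
tool_rot: [3.141, -0.0, 0.797]
force: [-6.1, 1.1, 12.8]
grip_width: 0.0122
```

```bash
python3 -c "
from h import *
bx();rel([.5385,.0425,.1165],95.7)
crop(bot.grab_frame('side'),260,130,120,90,6,'s13.png')"
```

```text
u 0.0013 v -0.1624 z 0.1159 yaw 45.66 F u,v,z [-5.5  2.8 12.8] Mz -0.03 t 26.625
now [0.5393 0.042  0.1159] yaw 45.66 F [-6.1  1.1 12.8] w 0.0122 t 26.625
shift [-0.   -0.02 -0.01] turn -10.01
```

View pics/s13.png

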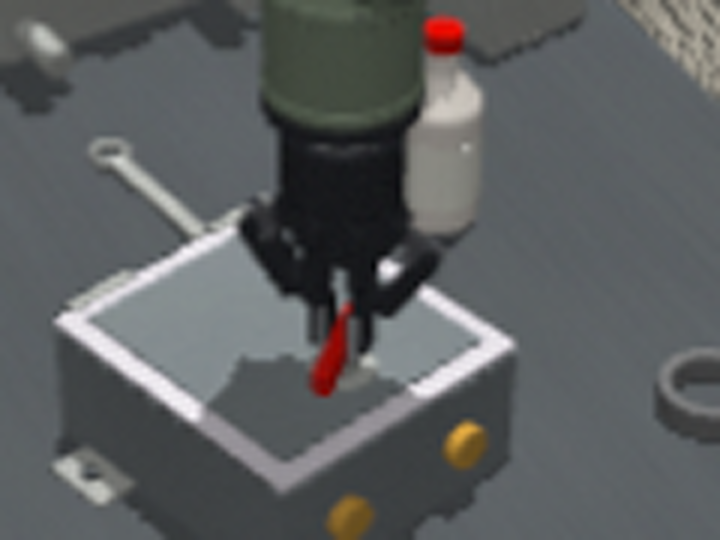

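The bar has turned with the gripper by about 50° and now runs from crop (345,310) to (322,390). Continuing.

Request:
servo_tool([
  [[0, -0.02, 0], 0.7],
  [[0, 0, 0], 0.7],
  [[0, 0, 0], 0.7],
  [[0, 0, 0], 0.7],
  [[0, 0, 0], 0.7],
  [[0, 0, 0], 0.5],
  [[0, 0, 0], 0],
])

```text
clock: 27.55
position: [0.5388, 0.0424, 0.1153]
tool_rot: [3.142, -0.0, 0.448]
force: [2.8, 1.2, -4.5]
grip_width: 0.0124
```

```bash
python3 -c "
from h import *
bx()"
```

```text
u 0.0009 v -0.1618 z 0.1153 yaw 25.68 F u,v,z [ 3.   0.3 -4.5] Mz -0.07 t 27.55
```

Request:
servo_tool([
  [[0, 0, 0], 0.3],
  [[0, 0, 0], 0.3],
  [[0, 0, 0], 0],
])

```text
clock: 27.92
position: [0.5386, 0.0424, 0.1153]
tool_rot: [-3.142, 0.0, 0.396]
force: [1.7, 0.8, -3.8]
grip_width: 0.0123
```

```bash
python3 -c "
from h import *
bx()"
```

```text
u 0.0007 v -0.1618 z 0.1153 yaw 22.66 F u,v,z [ 1.9  0.3 -3.8] Mz -0.02 t 27.925
```

Request:
servo_tool([
  [[0, 0, 0], 0.4],
  [[0, 0, 0], 0.4],
  [[0, 0, 0], 0],
])

```text
clock: 28.3
position: [0.5385, 0.0425, 0.1153]
tool_rot: [-3.141, 0.0, 0.325]
force: [0.6, 2.9, -2.8]
grip_width: 0.0129
```

```bash
python3 -c "
from h import *
bx(); print(bot.observe()['moment'])"
```

```text
u 0.0007 v -0.1617 z 0.1153 yaw 18.64 F u,v,z [ 1.4  2.6 -2.8] Mz -0.17 t 28.3
[ 0.59546479 -0.36044564 -0.16884381]
```

Request:
servo_tool([
  [[0, 0, 0], 0.4],
  [[0, 0, 0], 0.3],
  [[0, 0, 0], 0],
])

```text
clock: 28.68
position: [0.5385, 0.0426, 0.1153]
tool_rot: [-3.141, 0.0, 0.265]
force: [-0.2, 4.6, -2.1]
grip_width: 0.0122
```

```bash
python3 -c "
from h import *
bx(); print(bot.observe()['moment'])"
```

```text
u 0.0007 v -0.1616 z 0.1153 yaw 15.19 F u,v,z [ 1.1  4.4 -2.1] Mz 0.56 t 28.675
[ 1.02315352 -0.13787077  0.55685951]
```

Request:
servo_tool([
  [[0, 0, 0], 0.4],
  [[0, 0, 0], 0.3],
  [[0, 0, 0], 0],
])

```text
clock: 29.05
position: [0.5385, 0.0426, 0.1153]
tool_rot: [3.142, 0.0, 0.204]
force: [-2.5, 4.6, -0.7]
grip_width: 0.0125
```

```bash
python3 -c "
from h import *
bx(); print(bot.observe()['moment'])"
```

```text
u 0.0007 v -0.1616 z 0.1153 yaw 11.71 F u,v,z [-1.   5.1 -0.7] Mz 1.75 t 29.05
[1.2483156  0.31235037 1.75417185]
```

The moment climbs to 1.75 N m with the tool still turning, so the handle is at its stop. I'll open, rise and look.

Request:
servo_tool([
  [[0, 0, 0], 0],
  [[0, 0, 0], 0],
  [[0, 0, 0], 0],
  [[0, 0, 0], 0],
], gripper=0.2)

```text
clock: 29.55
position: [0.5387, 0.0421, 0.1153]
tool_rot: [3.141, -0.0, 0.203]
force: [0.1, -0.5, 0.1]
grip_width: 0.0511
```

Request:
servo_tool([
  [[0, 0, -0.3], 0],
  [[0, 0, -0.6], 0],
  [[0, 0, -0.9], 0],
  [[0, 0, -0.9], 0],
  [[0, -0.8, 0], 0],
  [[0, -0.9, 0], 0],
  [[0, -0.9, 0], 0],
  [[0, -0.9, 0], 0],
  [[0, -0.9, 0], 0],
  [[0, -0.5, 0], 0],
  [[0, 0, 0], 0],
])

```text
clock: 30.92
position: [0.4882, 0.2842, 0.2512]
tool_rot: [-3.141, -0.0, 0.207]
force: [-0.6, 0.1, -0.4]
grip_width: 0.0511
```

Run:
```python
from h import *
np.set_printoptions(precision=4,suppress=True)
bx()
P=[]
for n,z in(('top',.132),('side',.124)):
    im=bot.grab_frame(n); hsv=cv2.cvtColor(im,cv2.COLOR_BGR2HSV)
    crop(im,*((200,130) if n=='top' else (260,130)),120,90,6,n[0]+'14.png'); cv2.imwrite(f'pics/{n}14f.png',im)
    m=cv2.inRange(hsv,(0,120,80),(10,255,255))|cv2.inRange(hsv,(170,120,80),(180,255,255))
    roi=np.zeros_like(m)
    if n=='top': roi[160:200,262:302]=255
    else: roi[165:210,300:345]=255
    m&=roi; y,x=np.nonzero(m); c=np.array([x.mean(),y.mean()])
    d=cv2.fitLine(np.c_[x,y].astype(np.float32),cv2.DIST_L2,0,.01,.01).ravel()[:2]
    P.append(c); Q=plane(n,[c,c-20*d,c+20*d],z); e=Q[2]-Q[1]
    print(n,len(x),c,Q[0],"ang",np.degrees(np.arctan2(e[1],e[0])))
print(tri(P[1],P[0]))
```

```text
u 0.0219 v 0.0843 z 0.2512 yaw 11.86 F u,v,z [-0.5  0.3 -0.4] Mz 0.02 t 30.925
top 105 [281.3238 180.0857] [0.538 0.042 0.132] ang -160.6833793648147
side 110 [316.4273 186.6636] [0.5365 0.0418 0.124 ] ang 19.877623364787343
(array([0.5387, 0.043 , 0.1227]), np.float64(0.002045495840872426))
```

View pics/s14.png

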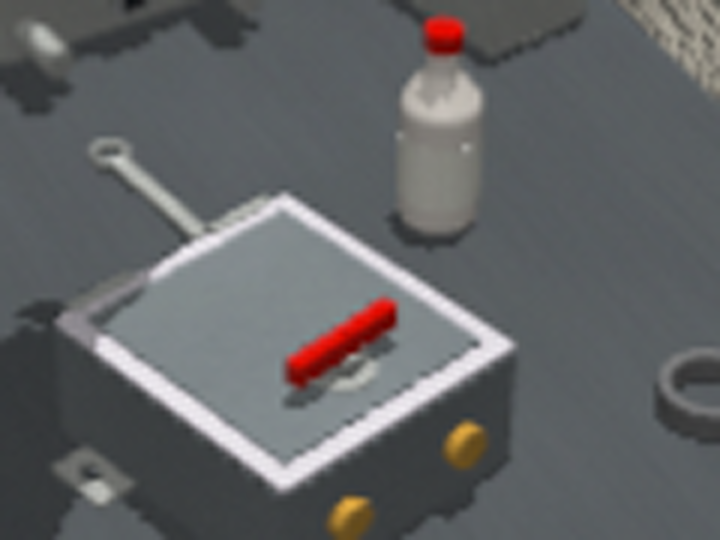

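View pics/top14f.png

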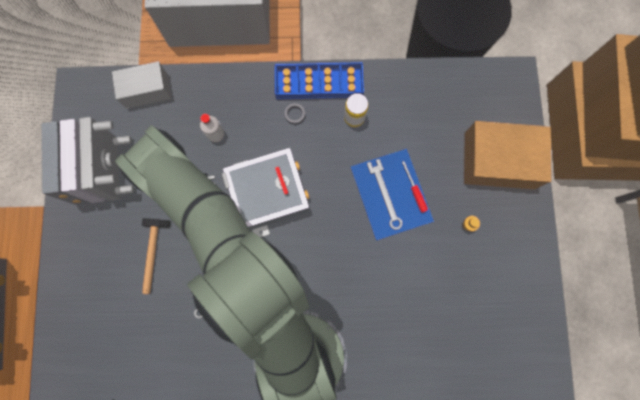

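Run:
```python
from h import *
np.set_printoptions(precision=4,suppress=True)
t=lambda *p: unc(p,260,130,6)
print(plane('side',[t(283,490),t(513,345)],.097)) 
for q in plane('side',[t(283,490),t(513,345)],.097): print((q[:2]-HG)@EX,(q[:2]-HG)@EY)
print(bot.job_done())
```

```text
[[ 0.4588 -0.0366  0.097 ]
 [ 0.6478  0.0202  0.097 ]]
-0.09841805782068007 -0.21456948766187847
0.09890788758848305 -0.21444865058387258
the job is handed in; nothing more can be done
None
```

I moved the largest spanner to the blue mat, closed the door onto its gasket, turned the red T-handle clockwise to its stop, and handed the job in after about 31 s.

- **Spanner:** The last pictures show it flat on the mat, inside the edges by about 10 mm at each end and clear of the screwdriver. It dropped the last few millimetres on release because the fingertips reached below it.
- **Door:** I pushed it down until the gasket pushed back with 8.5 N before touching the handle. The free-edge corners afterwards sit where a tight door should be. That check is only good to about 2–3 mm, so it does not by itself rule out a small gap.
- **Latch:** At the end of the turn the moment climbed to 1.75 N m, well above the 0.7 N m needed to turn it, which I take as the stop. The cameras show the bar turned about 76° (1.33 rad) and lying along the free edge. That fits the 1.4 rad stop if the handle started around 0.07 rad, but I did not measure the start angle separately.
- **Other items:** In the last top view the bystanders in sight were where they started. The robot was clear of everything when I handed in.

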